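# Find the thread hand of the nozzle cap and lift it off

### The arm

A 6-joint arm with a two-finger parallel gripper is mounted at the origin on a cart in front of the work surface, level with it; the furniture and walls round the work are solid. World frame = base frame: x ahead of the robot, y to its left, z up, the work surface at z = 0. Lengths are in mm, angles in rad, forces in N, time in s.
With the tool pointing down it reaches from about 350 to 775 mm from the base axis. Payload 7.3 kg.
Tool frame: the origin (TCP) lies at the very end of the fingers, on their centre line; the grasp point (between the pads) lies behind it (bot.grip_point_offset is the z of the grasp point in the tool frame, in mm); z points along the fingers, y is the line along which they close (so a half turn about z gives the same grasp; the last joint's range is limited). The gripper opens to 92 mm and grips with 3 to 60 N. Pads are 19 mm wide; open, the fingers measure 130 mm over their backs; the gripper's body (75 mm by 190 mm) begins 47 mm behind the grasp point.
Start: joints at [-1.251, 0.342, 1.524, -0, 1.275, -0.146], TCP at [235.821, -469.077, 226.741] pointing down, gripper open.
Joint ranges: [-2.53, 2.53], [-0.77, 2.02], [0.04, 2.7], [-1, 4.14], [0.28, 2.66], [-3.11, 3.11]. Speed limits (rad/s): [2.57, 2.57, 3.14, 3.14, 3.14, 3.14].

### API

Orientations are given as [roll, pitch, yaw] about the fixed x, y, z axes, in that order (R = Rz(yaw) Ry(pitch) Rx(roll)).
In Python, from plant import bot gives the robot as it stands. The module is installed in compiled form; this text tells all that it offers.
- The arm moves only by the shell command python3 -m crank 'ROWS'. ROWS is JSON, a list that holds one entry, the list of rows, each a list of 5 numbers: the opening, from 0 (shut) to 1 (fully open), then the shift along the tool's x, y, z in cm, then the turn about the tool's z in degrees. In form: [[[claw, x, y, z, turn], ...]]. A call has exactly 10 rows; each row is the pose to reach, as a shift and turn from the pose commanded when the call began, along the tool's axes at that moment; what a row does not reach only later rows make up. A row lasts 1/10 s, in which the tool goes at most 50 mm and 8.59 degrees, less where a joint would pass 70% of its speed; a pose out of reach is approached as far as the arm can. A call with a gripper value outside its range is refused whole. The fingers move at their own pace and stop on an object; the grip force is fixed at half the most. Time passes only in rows, so rows that repeat a pose let the fingers close, or fill a call up. It gives the time, the measured TCP pose, the force, the opening and the grip force at its end, in the units of the state.
- bot.get_obs(): the state, without advancing time (a new reading comes with each control period).
- bot.capture(name): name is "side" or "top" or "wrist"; returns (picture, depth): 400x640x3 uint8, red, green, blue; 400x640 float32, mm along the optical axis (not along the pixel's ray), 0 where there is no reading.
- bot.calibration(name): a dict with "vertical_fov" (degrees; the focal length in pixels is half the picture's height over the tangent of half this angle, whatever the lens; pixels are square), "cx", "cy" (the principal point, pixels), "rvec" (rotation vector, rad) and "tvec" (3), from world to camera coordinates, as OpenCV has them; the wrist camera has in their place "tool_from_camera" (4x4, takes a point from camera to tool coordinates, whose origin is the TCP and whose axes are the flange's). Camera axes: x right, y down, z forward; pixel columns grow to the right and rows downward; lengths in mm; the calibration is good to about 2 mm. A picture is of the moment at which its call begins: read the wrist's pose just before it. calibration takes no time and is no camera call.
- bot.close_job(): hands the job in; it is judged then, once.
The state is a dict: "time": time; "joint_positions": joint angles; "dq": joint speeds; "tau": joint torques, N m; "tool_pos": TCP position; "tcp_rot": TCP orientation; "contact_force": force on the tool from outside, world axes, zero at the start; "moment": the same for the moment, N m; "grip_width": finger opening in mm; "finger_force": force on a finger pad.
Only numpy, scipy, OpenCV 4.12 (cv2) and the standard library are available. Lean on these libraries where they do the work, as an engineer would, in place of code of your own. Each camera call takes 0.05 s, during which the arm holds its last target. There are 200 camera calls.

### The job

Pull the clear bottom-hinged flap of the spray-nozzle stand all the way down towards you, so that it lies flat in front of the stand. Then unscrew the tall cap: one spindle has a right-hand thread and the other a left-hand thread, and nobody knows which is which, so feel whether it loosens one way or the other and turn it that way until it comes free. Lift it off upright and finish while still holding it still in the gripper, about 10 cm above its spindle, leaving the flap down, the low cap on its spindle and the tin and the mixing cup alone.

Things in the scene. Friction and masses are not known exactly. Their poses are not given: they have to be found in the camera images.
- stand: nozzle stand, fixed: dark slab 120 (x) x 204 (y) x 12 mm under an aluminium deck whose top is 30 mm above the worktop. Origin at the centre of its underside; x points to the back, away from the robot, z up
- deck_middle (a point): centre of the deck's top. Two upright brass spindles, 26 mm tall and 34 mm across the threads, stand on the deck 50 mm either side of it, along the stand's y. One is threaded right-hand (its cap loosens counter-clockwise seen from above), the other left-hand (loosens clockwise); which is where changes and does not show
- flap (a joint): angle of the flap: 0 upright (closed), grows as it is pulled down towards the robot, 1.57 flat in front of the stand. A light damped hinge without latch: closed, it leans back on its stop; from about 0.3 rad on it sinks to 1.57 by itself in 2 to 3 s; let go earlier it may fall shut
- flap_hinge (a point): middle of the flap's hinge line, along the stand's y, 50 mm in front of the stand's centre, 14 mm above the worktop. The flap is an L of clear plastic with aluminium edges, 190 mm wide: a panel 98 mm tall and along its top a hood, 6 mm thick, reaching 62 mm back over the caps
- flap_rail (a point): middle of the flap's pull rail: a straight dark round bar 10 mm thick, 120 mm long along the stand's y, 124 mm from the hinge line, straight above the hinge when closed. 20 mm of free height lies between bar and hood; two posts 8 mm thick carry it, 60 mm either side of the middle
- tall_cap: the cap to take off: ribbed grey plastic, the taller of two. Ribbed upright skirt 43 mm across, from the underside to 40 mm up, then a blunt cone to 54 mm. Origin at the centre of its underside, z up. Stands on the deck over one of the spindles with about 1 mm of play; about 80 g
- cap_skirt (a point): point on the tall cap's axis, 20 mm above its underside. The cap turns easily. The tightening way it meets a hard stop within 0.3 rad; the loosening way it can be lifted straight off anywhere 1.2 to 1.85 rad from its start (hard stop soon after); before that it rises 6 mm at most. It need not rise while turned; raised 25 mm it is off
- low_cap: the other cap, on the other spindle, to be left there: the same ribbed grey skirt, 43 mm across, but only 34 mm tall with a flat top. Origin at the centre of its underside
- tin: small paint tin, 68 mm across, 79 mm tall, loose on the worktop, not to be disturbed. Origin at the centre of its underside
- cup: clear plastic mixing cup, 65 mm across, 86 mm tall, loose on the worktop, not to be disturbed. Origin at the centre of its underside

How it is judged (in metres and radians):
On the way, in this order (a step that is already met when the one before it is completed fails the run):
1. the flap is down (value of joint flap above 1.45 rad), for 0.2 s.
2. the tall cap is held in the fingers, lifted clear of its spindle (z of tall_cap in the frame of stand above 0.065 m and contact force between tall_cap and the fingers above 1 N), for 0.2 s.
At the end, for the whole second after the job is handed in: Fingers hold the tall cap still (< 30 mm/s), upright (0.3 rad), underside 96-250 mm above the worktop, within 130 mm of the stand's centre from above, not touching the stand; flap over 1.45 rad; low cap within 10 mm, tin and mixing cup within 20 mm of their starts (z of tall_cap in the frame of stand between 0.096 and 0.25 m and horizontal distance between tall_cap and stand below 0.13 m and angle between tall_cap's own z axis and vertical below 0.3 rad and contact force between tall_cap and the fingers above 1 N and contact force between tall_cap and stand below 0.1 N and linear speed of tall_cap below 0.03 m/s and value of joint flap above 1.45 rad and distance of low_cap from where it was at the start of the episode below 0.01 m and distance of each of tin, cup from where it was at the start of the episode below 0.02 m); the arm keeps its last pose, push and grip.
It fails at once if the low cap is taken off or dragged (distance of low_cap from where it was at the start of the episode above 0.015 m).
It fails at once if the tin is knocked away (distance of tin from where it was at the start of the episode above 0.03 m).
It fails at once if the mixing cup is knocked away (distance of cup from where it was at the start of the episode above 0.03 m).
It also fails if it takes over 54 s, if anything falls off the work surface, if the arm or the gripper's body presses on something with over 40 N, if the wrist force passes 120 N, or if a joint passes its speed limit or range.

## Working session

There is one attempt and no reset: what is moved stays moved. The work goes in short steps, Python scripts to look and compute and a shell command to move; the robot and the scene stay as the last step left them, time stands still between calls to the robot, and variables do not carry over. Pictures are saved under pics/ and viewed, at most 10 in all, crops included, and the job is handed in when it is done.

```bash
mkdir -p pics
cat > h.py <<'E'
import numpy as np, cv2
from plant import bot
def cam(n):
    c=bot.calibration(n); f=200/np.tan(np.radians(c["vertical_fov"])/2)
    K=np.array([[f,0,c["cx"]],[0,f,c["cy"]],[0,0,1]])
    if "rvec" in c:
        R=cv2.Rodrigues(np.array(c["rvec"],float))[0]; t=np.array(c["tvec"],float).ravel()
    else: R=t=None
    return K,R,t,c
def onplane(n,u,v,z):
    K,R,t,_=cam(n); d=R.T@np.linalg.inv(K)@np.array([u,v,1.]); o=-R.T@t
    return o+d*(z-o[2])/d[2]
def cloud(n,dep):
    K,R,t,_=cam(n); v,u=np.mgrid[:400,:640]
    P=np.stack([(u-K[0,2])/K[0,0]*dep,(v-K[1,2])/K[1,1]*dep,dep],-1)
    return (P-t)@R
def proj(n,p):
    K,R,t,_=cam(n); q=K@(R@np.array(p,float)+t); return q[:2]/q[2]
E
python3 - <<'E'
from h import *
for n in("top","side"):
    im,d=bot.capture(n); cv2.imwrite(f"pics/{n}0.png",im[...,::-1]); np.save(f"{n}0.npy",d)
    K,R,t,c=cam(n); print(n,K[0,0],c["cx"],c["cy"],-R.T@t, c)
print(bot.get_obs(), bot.grip_point_offset)
E
```

```text
top 380.6013139876396 317.00038181867376 197.517093744649 [ 487.0417969  -381.53285365  959.10705274] {'vertical_fov': 55.44243888219864, 'cx': 317.00038181867376, 'cy': 197.517093744649, 'rvec': array([ 2.15548903, -2.14225517,  0.18450926]), 'tvec': array([-400.54964812,  625.78585631,  866.38063828])}
side 381.7214427640303 319.65103748259844 201.16701783356353 [  637.44613429 -1019.55514998   673.24646443] {'vertical_fov': 55.30388675674228, 'cx': 319.65103748259844, 'cy': 201.16701783356353, 'rvec': array([2.32418879, 0.03592172, 0.00557927]), 'tvec': array([-622.74107069, -224.1878517 , 1208.72844174])}
{'time': 0.1, 'joint_positions': array([-1.25101483e+00,  3.42658884e-01,  1.52493659e+00, -2.21753584e-05,
        1.27541960e+00, -1.46005405e-01]), 'dq': array([-0.00025842, -0.00158556, -0.00252734, -0.00155137,  0.0005558 ,
       -0.00157903]), 'tau': array([ 2.23964758e-03, -4.32001412e+01, -2.44694513e+01,  7.19201867e-02,
        5.26349153e-02, -3.09367022e-05]), 'tool_pos': array([ 235.68241694, -468.70289465,  226.10617048]), 'tcp_rot': array([-3.14018228e+00, -1.85964339e-04,  4.65793241e-01]), 'contact_force': array([-0.18574857,  0.31384777, -0.08736017]), 'moment': array([0.0263495 , 0.02009004, 0.00627014]), 'finger_force': 0.0, 'grip_width': 91.88121556059048} -18.8
```

View pics/top0.png

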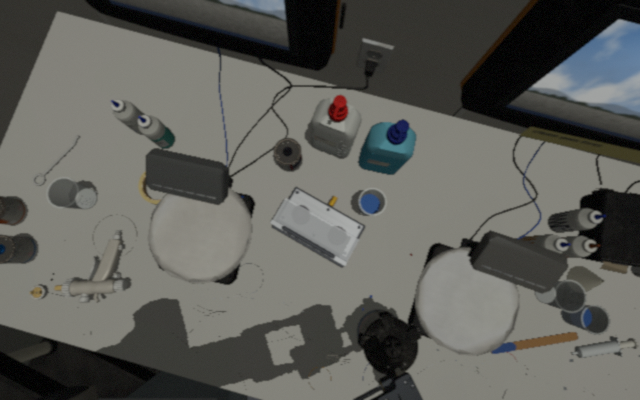

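View pics/side0.png

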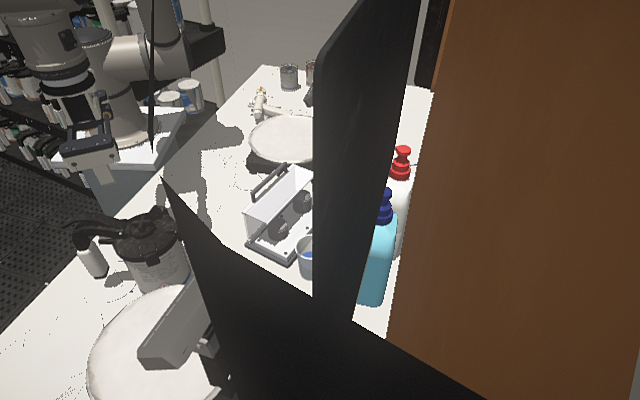

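The top view shows the stand around pixel (318,226), the cup at (371,203) and possibly the tin at (288,153). The side view shows the stand at about (280,215). I'll enlarge both.

Run:
```python
from h import *
a=cv2.imread("pics/top0.png")[125:285,230:430]; b=cv2.imread("pics/side0.png")[140:290,220:340]
a=cv2.resize(a,None,fx=4,fy=4,interpolation=2)[:600];b=cv2.resize(b,None,fx=4,fy=4,interpolation=2)
cv2.imwrite("pics/topc.png",a);cv2.imwrite("pics/sidec.png",b)
d=np.load("top0.npy");P=cloud("top",d)
np.set_printoptions(suppress=True,precision=0,linewidth=200)
print("z map step4 v185..270,u265..370");print(P[184:272:4,264:372:4,2].astype(int))
for u,v in [(288,153),(371,203),(371,190),(330,200)]: print(u,v,P[v,u])
```

```text
z map step4 v185..270,u265..370
[[  3  -3  -2   0   0  -2   2   1   0   1   1   3   0   1   0   1   0   0   0   0   0   1   0   2   1   0   2]
 [  0   1   0   1  -2   0  -2   0  11   0   2   0   0   1   1   1   3   0   3   3   2  -2  -1   0   2   3   1]
 [ -1   1   0   0   1   0   1   9  32  33  25   0  -1  -1   2   0   0  -2  -1   1   0   0   0   0   0  85  56]
 [ -2   0   1   0   1   1  -1  31  29  32  30  32  11   0   0   1   1   0   0   0   0   0   1   0  84  40  41]
 [  0   1   0   0   1 111 110  30  31  32  32  32  29  31  14   2  -3  30  23   2   1   2   0   0  89  39  42]
 [  0   0  -1   0  -1 114 113 111 113  31  32  26  32  32  33  29  12  25   1  -2   1   0   1   0  85  41  38]
 [  2   1   0   0 111 110 114 112 111 114 111  71  30  30  29  31  34  29  -1   2   0   1  -1   3  55  39  40]
 [  0   0   0   0 112 112 115 114 111 110 112 111 111  34  30  31  32  34  30  13   1   0  -2  -1   4  84  41]
 [ -1   2   0 114 113 113 112 113 115 112 112 113 112 115  26  31  31  32  29  36  31  14   3   2   2   0   0]
 [  0   3 114 113 111 114 114 115 114 114 114 959 113 112 111 110  30
[... 786 characters left out ...]
111 114 112 114   2   0  -1   0]
 [ -1   1   0   0   3   1  -2   0   1   1  -2  -1   1  11  11 142 144 114 113 110 109 114 110   0  -1   1   0]
 [  0  -2   2   0   2   2   1  -1   0   1   2   1   1   2  -1  11 106 146 112 114 113 114  -1   0   0   0   0]
 [  0   1   0   2   3   0   0   2   1   4   1   2  -2   2   1   0   0  15 114 113 113 111   2   1   1   0   0]
 [  0   3  -1   0   2  -1  -1   0   1   0   0  -1   0   0   0   0   0   0  10  13 115   0   0   0   2  -1  -1]
 [ -2   0   0   0   2   1   0  -2  -1   4   0   0   2   1   3   0   1 959   2   0   0   0  -2  -1   3   2  -1]]
288 153 [ 731. -327.   78.]
371 203 [ 618. -529.   38.]
371 190 [ 644. -524.   73.]
330 200 [ 630. -431.    0.]
```

View pics/topc.png

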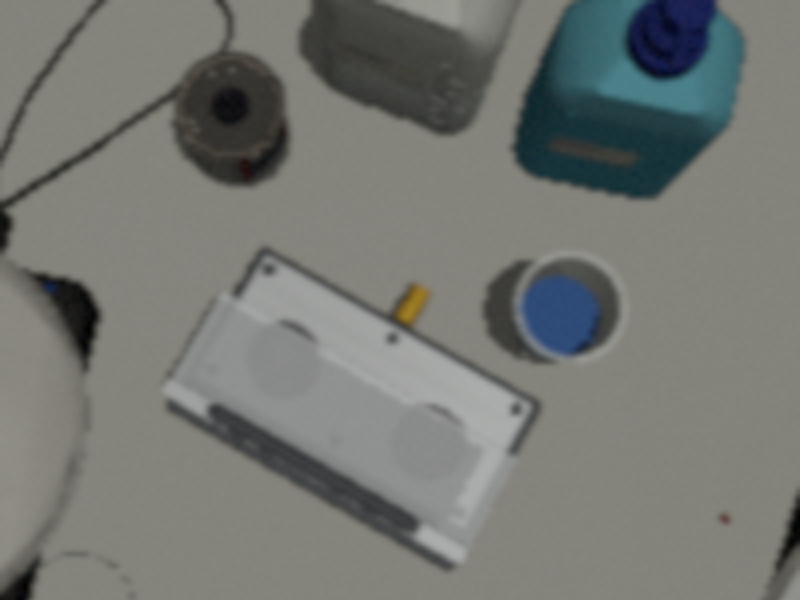

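View pics/sidec.png

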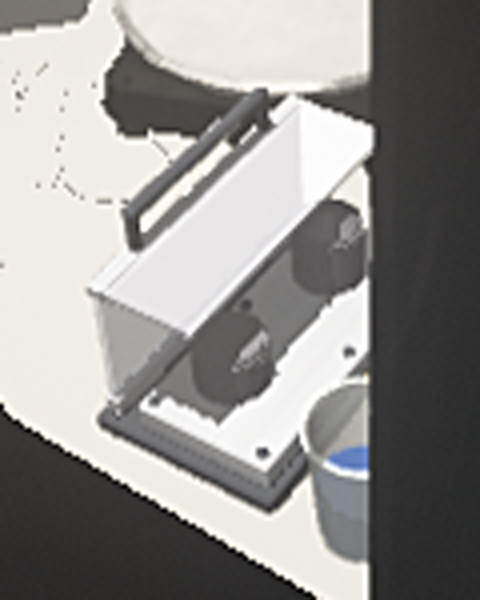

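The enlarged top view shows the rail running from about (283,227) to (334,256), with the caps under the hood near (301,215) and (337,235). The tin is at about (287,152) and the cup at about (372,201). The side view confirms the flap is closed with the bar on top. Next I'll fit the stand pose.

Run:
```python
from h import *
np.set_printoptions(suppress=True,precision=1)
d=np.load("top0.npy");P=cloud("top",d)
box=np.zeros((400,640),bool);box[180:280,255:375]=1
ra=P[box&(P[...,2]>134)&(P[...,2]<150)]
ho=P[box&(P[...,2]>104)&(P[...,2]<120)]
dk=P[box&(P[...,2]>24)&(P[...,2]<36)]
for n,q in(("rail",ra),("hood",ho),("deck",dk)):
    r=cv2.minAreaRect(q[:,:2].astype(np.float32)); print(n,len(q),r,np.median(q[:,2]))
    print(cv2.boxPoints(r))
m=ra.mean(0); w=np.linalg.eigh(np.cov(ra[:,:2].T))[1][:,1]; print(m,w,np.degrees(np.arctan2(w[1],w[0])))
s=(ra[:,:2]-m[:2])@w; print(s.min(),s.max())
# rays for bar: ends seen by colour in top
print(onplane("top",283,227,138),onplane("top",334,256,138))
o=bot.get_obs(); print(proj("top",o["tool_pos"]),proj("side",o["tool_pos"]))
print("jar", P[345,390])
# max height in regions of path
q=P.reshape(-1,3)
for x0 in range(250,760,50): print(x0,[int(max([0,*q[(q[:,0]>x0)&(q[:,0]<x0+50)&(q[:,1]>y)&(q[:,1]<y+50)&(q[:,2]<900),2]])) for y in range(-700,-150,50)])
```

```text
rail 280 ((518.8967895507812, -377.4461364746094), (128.4071044921875, 9.917132377624512), 60.50831604003906) 142.67200774715448
[[ 483.  -430.9]
 [ 491.6 -435.8]
 [ 554.8 -324. ]
 [ 546.2 -319.1]]
hood 2295 ((543.9822998046875, -391.11676025390625), (190.8563995361328, 67.07145690917969), 60.58009719848633) 112.90627482360364
[[ 467.9 -457.8]
 [ 526.3 -490.7]
 [ 620.1 -324.5]
 [ 561.6 -291.5]]
deck 1067 ((587.5987548828125, -416.80078125), (190.9044647216797, 165.97801208496094), 60.546241760253906) 30.73768774856748
[[ 468.4 -459.1]
 [ 612.9 -540.7]
 [ 706.8 -374.5]
 [ 562.3 -292.9]]
[ 518.5 -377.8  142.7] [0.5 0.9] 60.60165895814243
-63.685088077579096 64.72186927270407
[ 550.  -322.3  138. ] [ 488.8 -432.1  138. ]
[357.5 397.9] [107.4 167.9]
jar [ 313.5 -542.1  165. ]
250 [84, 141, 337, 338, 337, 5, 5, 4, 5, 7, 6]
300 [85, 155, 174, 336, 156, 5, 5, 5, 5, 4, 4]
350 [81, 87, 155, 156, 5, 5, 5, 5, 5, 5, 4]
400 [80, 86, 5, 5, 5, 5, 5, 5, 5, 44, 85]
450 [264, 86, 6, 5, 117, 146, 13, 6, 5, 86, 87]
500 [271, 6, 4, 29, 116, 145, 147, 146, 5, 87, 81]
550 [5, 4, 87, 91, 86, 115, 117, 141, 115, 251, 248]
600 [6, 6, 90, 90, 89, 34, 116, 116, 6, 283, 282]
650 [6, 5, 185, 5, 6, 6, 30, 31, 5, 277, 282]
700 [660, 649, 269, 269, 195, 194, 81, 82, 80, 34, 42]
750 [7, 605, 198, 222, 237, 550, 550, 534, 78, 10, 16]
```

```bash
python3 -m crank '[[[0,3,0.7,0,6],[0,7,1.5,0,13],[0,11,2.4,0,20],[0,15,3.3,0,27],[0,19,4.2,0,34],[0,23,5.1,0,41],[0,27,6,0,48],[0,30,6.6,0,54],[0,31,6.9,0,56],[0,31,6.9,0,56]]]'
```

```text
time: 1.1
tool_pos: [545.1, -390.4, 225.5]
tcp_rot: [-3.141, 0.001, -0.509]
contact_force: [0.0, 0.7, -0.3]
grip_width: 16.4
finger_force: 0.0
```

```bash
python3 -m crank '[[[0,0,0,2.5,0],[0,0,0,5,0],[0,0,0,7,0],[0,0,0,9,0],[0,0,0,10,0],[0,0,0,10.3,0],[0,0,0,10.3,0],[0,0,0,10.3,0],[0,0,0,10.3,0],[0,0,0,10.3,0]]]'
python3 - <<'E'
from h import *
im,d=bot.capture("side");cv2.imwrite("pics/s1.png",cv2.resize(im[100:300,180:400,::-1],None,fx=3,fy=3)[:600]); print(bot.get_obs()["tool_pos"])
E
```

```text
time: 2.1
tool_pos: [544.1, -391.7, 124.6]
tcp_rot: [3.141, -0.001, -0.511]
contact_force: [0.2, -0.2, -0.6]
grip_width: 0.2
finger_force: 0.0
[ 544.01034281 -391.63187448  124.3706691 ]
```

View pics/s1.png

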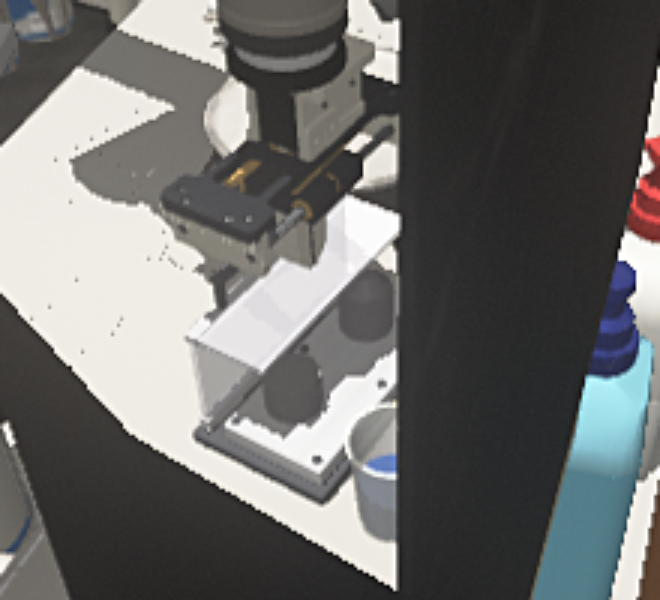

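The fingers sit behind the rail and above the hood. Next I pull towards the robot and then lift clear.

```bash
python3 -m crank '[[[0,-1,0,0,0],[0,-2.2,0,0,0],[0,-3.4,0,0.1,0],[0,-4.6,0,0.3,0],[0,-5.8,0,0.6,0],[0,-7,0,0.9,0],[0,-8,0,1.1,0],[0,-8.4,0,1,0],[0,-8.4,0,-3,0],[0,-8.4,0,-8,0]]]'
python3 - <<'E'
from h import *
im,d=bot.capture("side");cv2.imwrite("pics/s2.png",cv2.resize(im[100:300,180:400,::-1],None,fx=3,fy=3)[:600]); print(bot.get_obs()["tool_pos"])
E
```

```text
time: 3.15
tool_pos: [469.6, -349.5, 203.0]
tcp_rot: [-3.14, 0.005, -0.512]
contact_force: [1.5, -1.2, 1.3]
grip_width: 0.5
finger_force: 0.0
[ 473.07116734 -352.65599828  214.01875735]
```

View pics/s2.png

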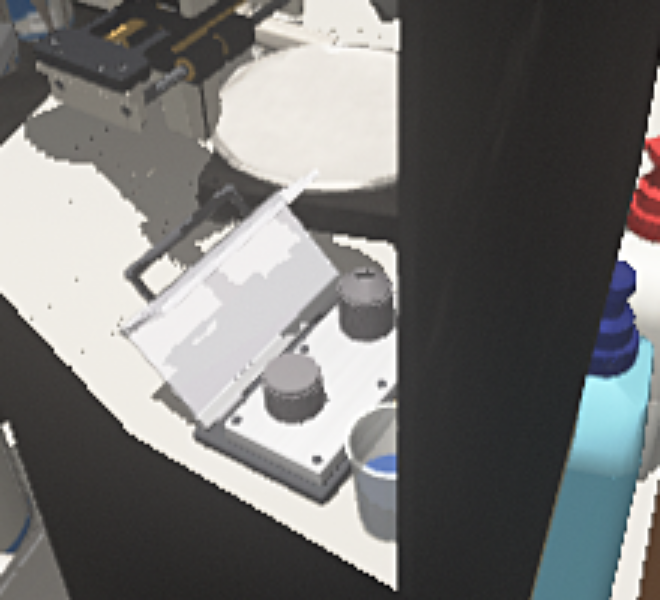

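The flap is past the tipping point and sinking. The far cap at +y (crop 365,290) is the tall one, with a conical top. Now checking clearances there.

Run:
```python
from h import *
np.set_printoptions(suppress=True,precision=1)
im,d=bot.capture("top");cv2.imwrite("pics/t2.png",im[...,::-1])
P=cloud("top",d);q=P.reshape(-1,3)
c=np.array([586.8,-358.5])
r=np.linalg.norm(q[:,:2]-c,axis=1);a=np.degrees(np.arctan2(q[:,1]-c[1],q[:,0]-c[0]))
for k in range(-180,180,20):
    m=(a>=k)&(a<k+20)&(q[:,2]>92)&(q[:,2]<350); print(k,r[m].min() if m.any() else None, q[m][r[m].argmin()] if m.any() else '')
# caps
for nm,z0,z1,cc in (("tall",74,90,c),("low",58,70,[537.7,-445.6])):
    m=(np.linalg.norm(q[:,:2]-cc,axis=1)<35)&(q[:,2]>z0)&(q[:,2]<z1); print(nm,m.sum(),q[m].mean(0) if m.any() else '', cv2.minEnclosingCircle(q[m][:,:2].astype(np.float32)) if m.any() else '')
o=bot.get_obs();print(o["tool_pos"],o["joint_positions"],o["time"])
```

```text
-180 None 
-160 126.46982868100375 [ 473.1 -413.9  294.1]
-140 280.23619141386513 [ 372.9 -539.5  133.7]
-120 345.2852866988159 [ 486.1 -688.8  223. ]
-100 347.4742932224372 [ 529.9 -701.3  261.2]
-80 226.5873778694251 [ 699.7 -555.   104.5]
-60 194.9313702635885 [ 713.4 -506.7  163.9]
-40 176.21629624846216 [ 749.6 -426.    93.4]
-20 176.16479052341703 [ 752.4 -418.6   99.9]
0 320.34284972005327 [ 895.2 -271.8  219. ]
20 392.58265508321193 [ 936.  -179.1  185.2]
40 379.8351614446779 [778.1 -30.4  97.8]
60 138.09767607704433 [ 614.3 -223.2  239.2]
80 138.06701754296427 [ 604.2 -221.5  229.6]
100 None 
120 None 
140 None 
160 None 
tall 171 [ 586.4 -358.4   78.6] ((585.910400390625, -359.12384033203125), 19.690330505371094)
low 267 [ 537.8 -445.2   64.4] ((537.9244995117188, -445.6799621582031), 21.67776870727539)
[ 473.4 -352.9  211.5] [-0.8  0.5  1.4  0.   1.3  1.3] 3.25
```

```bash
python3 -m crank '[[[1,2,-1,0,-8],[1,4,-2,0,-16],[1,6,-3,0,-24],[1,8,-4,0,-32],[1,9.5,-4.7,0,-40],[1,10.1,-5,0,-48],[1,10.1,-5,0,-56],[1,10.1,-5,0,-64],[1,10.1,-5,0,-72],[1,10.1,-5,0,-80]]]'; python3 -m crank '[[[1,0,0,0,-4],[1,0,0,0,-4],[1,0,0,0,-4],[1,0,0,0,-4],[1,0,0,0,-4],[1,0,0,0,-4],[1,0,0,0,-4],[1,0,0,0,-4],[1,0,0,0,-4],[1,0,0,0,-4]]]'
python3 - <<'E'
from h import *
o=bot.get_obs();print(o["tool_pos"],o["tcp_rot"],o["joint_positions"])
y=o["tcp_rot"][2];d=np.array([586.4,-358.7])-o["tool_pos"][:2]
print("tool x,y mm",d@[np.cos(y),np.sin(y)],d@[np.sin(y),-np.cos(y)],"down to 40:",o["tool_pos"][2]-40)
im,dd=bot.capture("side");cv2.imwrite("pics/s3.png",cv2.resize(im[100:300,180:400,::-1],None,fx=3,fy=3)[:600])
E
```

```text
time: 4.25
tool_pos: [583.4, -356.2, 203.7]
tcp_rot: [3.141, 0.0, 0.891]
contact_force: [1.0, -0.1, 0.8]
grip_width: 75.9
finger_force: 0.0
time: 5.25
tool_pos: [583.1, -356.2, 203.7]
tcp_rot: [3.142, 0.0, 0.954]
contact_force: [0.2, -0.3, 0.6]
grip_width: 91.8
finger_force: 0.0
[ 583.09571741 -356.21327115  203.74170436] [3.14150589e+00 7.21379952e-05 9.54467005e-01] [-6.60409703e-01  6.59493645e-01  1.05702684e+00 -6.89766749e-05
  1.42498231e+00 -4.40703653e-02]
tool x,y mm -0.1191651163812657 4.133751742601029 down to 40: 163.74170435514287
```

View pics/s3.png

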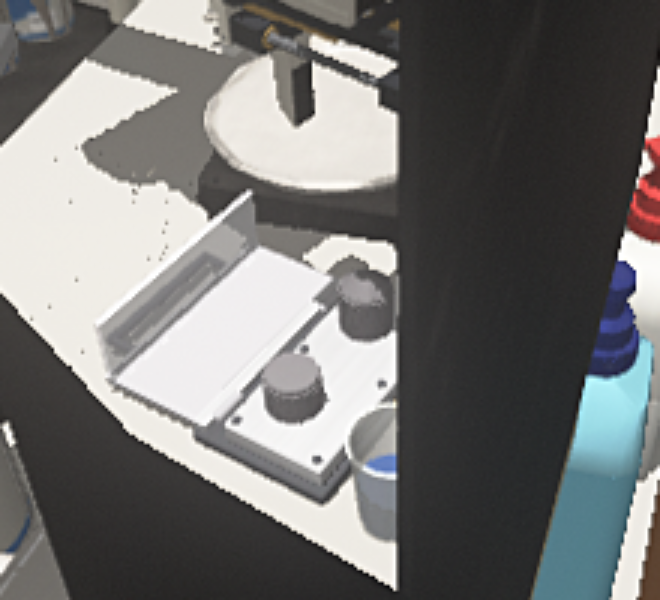

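The flap now lies flat, with its hood standing up at the front. Next I descend on the tall cap and close.

```bash
python3 -m crank '[[[1,0,0.2,3,0],[1,0,0.4,6,0],[1,0,0.4,9,0],[1,0,0.4,11.5,0],[1,0,0.4,13.5,0],[1,0,0.4,15,0],[1,0,0.4,16,0],[1,0,0.4,16.5,0],[1,0,0.4,16.5,0],[1,0,0.4,16.5,0]]]'; python3 -m crank '[[[0.3,0,0,0,0],[0.3,0,0,0,0],[0.3,0,0,0,0],[0.3,0,0,0,0],[0.3,0,0,0,0],[0.3,0,0,0,0],[0.3,0,0,0,0],[0.3,0,0,0,0],[0.3,0,0,0,0],[0.3,0,0,0,0]]]'; python3 -c "
from plant import bot
print(bot.get_obs())"
```

```text
time: 6.3
tool_pos: [586.8, -358.9, 39.7]
tcp_rot: [3.14, 0.0, 0.955]
contact_force: [0.3, 0.2, -0.6]
grip_width: 92.0
finger_force: 0.0
time: 7.3
tool_pos: [586.3, -358.5, 38.7]
tcp_rot: [3.142, 0.0, 0.954]
contact_force: [0.4, -1.0, -0.2]
grip_width: 42.8
finger_force: 30.0
{'time': 7.3, 'joint_positions': array([-6.60190506e-01,  8.10333765e-01,  1.23567319e+00, -6.44706455e-05,
        1.09554670e+00, -4.38374934e-02]), 'dq': array([ 5.51089041e-04, -5.59889042e-04, -2.27728540e-04, -1.02340957e-03,
       -5.30441034e-05,  2.58680039e-04]), 'tau': array([ 9.64182283e-03, -6.24477911e+01, -2.21176332e+01,  6.81738183e-02,
        4.74040664e-02, -7.33912893e-03]), 'tool_pos': array([ 586.34870925, -358.54609662,   38.69631247]), 'tcp_rot': array([3.14155620e+00, 5.89810749e-05, 9.54472812e-01]), 'contact_force': array([ 0.42773941, -1.03425841, -0.22454955]), 'moment': array([-0.02541497, -0.03212506, -0.02200221]), 'finger_force': 29.99988012481481, 'grip_width': 42.75005352527487}
```

Gripped well (42.8 mm, 30 N). To feel for the thread direction, I turn +20° about tool z (clockwise seen from above).

```bash
python3 -m crank '[[[0.3,0,0,0,3],[0.3,0,0,0,6],[0.3,0,0,0,9],[0.3,0,0,0,12],[0.3,0,0,0,15],[0.3,0,0,0,18],[0.3,0,0,0,20],[0.3,0,0,0,20],[0.3,0,0,0,20],[0.3,0,0,0,20]]]'; python3 -c "
from plant import bot
o=bot.get_obs();print(o['moment'],o['tau'][5],o['tcp_rot'],o['grip_width'])"
```

```text
time: 8.3
tool_pos: [586.3, -358.5, 38.7]
tcp_rot: [3.142, 0.0, 0.606]
contact_force: [-1.0, -0.2, -0.3]
grip_width: 42.2
finger_force: 30.0
[-0.02602262  0.01628851 -0.00102902] 0.0008942569547798485 [3.14151057e+00 4.46201248e-05 6.06148853e-01] 42.20448922941782
```

There is no torque after 0.35 rad, so clockwise loosens it. I'll continue to about 1.5 rad in total.

```bash
python3 -m crank '[[[0.3,0,0,0,8],[0.3,0,0,0,16],[0.3,0,0,0,24],[0.3,0,0,0,32],[0.3,0,0,0,40],[0.3,0,0,0,48],[0.3,0,0,0,56],[0.3,0,0,0,62],[0.3,0,0,0,66],[0.3,0,0,0,66]]]'; python3 -c "
from plant import bot
o=bot.get_obs();print(o['moment'],o['tau'][5],o['tcp_rot'],o['grip_width'])"
```

```text
time: 9.3
tool_pos: [586.2, -358.2, 38.7]
tcp_rot: [-3.141, 0.001, -0.547]
contact_force: [-0.6, 1.2, 0.7]
grip_width: 42.6
finger_force: 30.0
[ 0.31866689  0.18432044 -0.00807331] 0.7324107550084591 [-3.14136928e+00  6.88995670e-04 -5.46500062e-01] 42.563493891808086
```

```bash
python3 -m crank '[[[0.3,0,0,0,0],[0.3,0,0,-0.2,0],[0.3,0,0,-0.4,0],[0.3,0,0,-0.6,0],[0.3,0,0,-0.8,0],[0.3,0,0,-1,0],[0.3,0,0,-1.2,0],[0.3,0,0,-1.2,0],[0.3,0,0,-1.2,0],[0.3,0,0,-1.2,0]]]'; python3 -c "
from plant import bot
o=bot.get_obs();print(o['moment'],o['tau'][5],o['tcp_rot'],o['contact_force'])"
```

```text
time: 10.3
tool_pos: [586.3, -358.3, 50.9]
tcp_rot: [-3.141, 0.0, -0.546]
contact_force: [-2.9, 4.1, 0.9]
grip_width: 42.3
finger_force: 30.0
[ 0.83044611  0.46950264 -0.02338732] 0.0110519104055129 [-3.14149062e+00  3.00939596e-04 -5.46410860e-01] [-2.86858787  4.09857496  0.91981177]
```

The cap is rising with no vertical resistance. I'll continue up.

```bash
python3 -m crank '[[[0.3,0,0,-0.4,0],[0.3,0,0,-0.9,0],[0.3,0,0,-1.6,0],[0.3,0,0,-2.6,0],[0.3,0,0,-4,0],[0.3,0,0,-5.5,0],[0.3,0,0,-7,0],[0.3,0,0,-8.2,0],[0.3,0,0,-8.8,0],[0.3,0,0,-8.8,0]]]'; python3 -m crank '[[[0.3,0,0,0,0],[0.3,0,0,0,0],[0.3,0,0,0,0],[0.3,0,0,0,0],[0.3,0,0,0,0],[0.3,0,0,0,0],[0.3,0,0,0,0],[0.3,0,0,0,0],[0.3,0,0,0,0],[0.3,0,0,0,0]]]';python3 - <<'E'
from h import *
o=bot.get_obs();print(o['moment'],o['contact_force'],np.abs(o['dq']).max())
im,dd=bot.capture("side");cv2.imwrite("pics/s4.png",cv2.resize(im[100:300,180:400,::-1],None,fx=3,fy=3)[:600])
E
```

```text
time: 11.3
tool_pos: [586.8, -358.9, 140.3]
tcp_rot: [3.141, -0.003, -0.546]
contact_force: [0.3, -0.4, 0.1]
grip_width: 42.4
finger_force: 30.0
time: 12.3
tool_pos: [586.4, -358.6, 138.8]
tcp_rot: [3.142, -0.0, -0.546]
contact_force: [0.2, 0.7, 0.0]
grip_width: 41.9
finger_force: 30.0
[ 0.07342782  0.00512237 -0.01094816] [0.21871336 0.6579856  0.01364074] 0.0017681808531912623
```

View pics/s4.png

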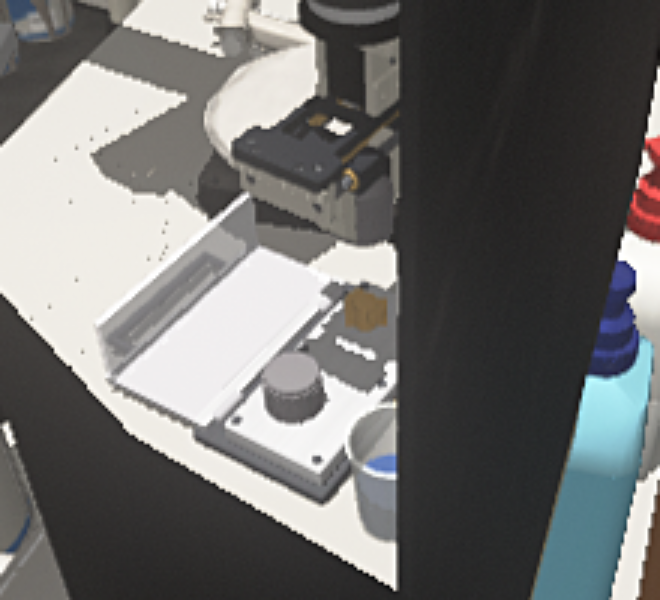

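The brass spindle is bare at crop (365,310), and the cap is held in the fingers about 10 cm up. The flap is flat, and the low cap and the cup haven't moved. Handing in.

```bash
python3 -c "
from plant import bot
print(bot.close_job())"
```

```text
the job is handed in; nothing more can be done
None
```

The job is handed in at about 12 s: the flap lies flat, and the tall cap came off turning clockwise and is held still about 10 cm above its spindle; the low cap and cup look unmoved, the tin was not re-checked but the arm did not go near it, and no verdict was returned.

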